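# Pin the drawbar into the hitch clevis

### The arm

A 6-joint arm with a two-finger parallel gripper is mounted at the origin on the work surface. World frame = base frame: x ahead of the robot, y to its left, z up, the work surface at z = 0. Lengths are in m, angles in rad, forces in N, time in s.
With the tool pointing down it reaches from about 0.325 to 0.875 m from the base axis. Payload 4.4 kg.
Tool frame: the origin (TCP) lies midway between the tips of the shut fingers; the grasp point (between the pads) lies 19 mm behind it; z points along the fingers, y is the line along which they close (so a half turn about z gives the same grasp; the last joint's range is limited). The gripper opens to 85 mm and grips with 20 to 120 N. Pads are 22 mm wide; open, the fingers measure 114 mm over their backs; the gripper's body (76 mm by 85 mm) begins 54 mm behind the grasp point. The pads swing forward as they close: fully open they stand 13 mm farther back than shut.
Start: joints at [-1.478, 0.207, 1.542, -0, 1.393, -0.15], TCP at [0.139, -0.558, 0.231] pointing down, gripper open.
Joint ranges: [-2.73, 2.73], [-0.86, 2.22], [0.23, 2.46], [-1.11, 4.25], [0.08, 2.63], [-2.82, 2.82]. Speed limits (rad/s): [2.79, 2.79, 3.14, 3.14, 3.14, 3.14].

### API

Orientations are given as [roll, pitch, yaw] about the fixed x, y, z axes, in that order (R = Rz(yaw) Ry(pitch) Rx(roll)).
In Python, from station import ctrl gives the robot as it stands.
- The arm moves only by the tool move_arm, never from a script. Its arguments are lists of equal length, an entry for each row: "fingers": the opening, from 0 (shut) to 1 (fully open); "offset": the shift along the tool's x, y, z in m, a list of three; "spin": the turn about the tool's z in degrees. A call has 1 to 20 rows; each row shifts and turns the commanded pose from where the row before left it, along the tool's axes as they then stand; what a row does not reach is not made up. A row lasts 1/10 s, in which the tool goes at most 50 mm and 8.59 degrees, less where a joint would pass 70% of its speed; a pose out of reach is approached as far as the arm can. A call is refused whole if a number of a shift passes 0.05 or a number of a turn 8.59, either way. A call with a gripper value outside its range is refused whole. The fingers move at their own pace and stop on an object; the grip force is fixed at half the most. Time passes only in rows, so rows that do not move let the fingers close. It gives the time, the measured TCP pose, the force, the opening and the grip force at its end, in the units of the state.
- ctrl.observe(): the state, without advancing time (a new reading comes with each control period).
- ctrl.get_image(name): name is "scene" or "side" or "wrist"; returns the picture (480x640x3 uint8, red, green, blue); there is no depth.
- ctrl.get_calibration(name): a dict with "K" (3x3 intrinsics, pixels), "dist_coeffs" ([k1, k2, p1, p2, k3] as OpenCV has them; the pictures are not rectified), "origin" and "orientation" of the camera in the world; the wrist camera has in their place "T_tool_cam" (4x4, takes a point from camera to tool coordinates, whose origin is the TCP and whose axes are the flange's). Camera axes: x right, y down, z forward; pixel columns grow to the right and rows downward; lengths in m; the calibration is good to about 2 mm. A picture is of the moment at which its call begins: read the wrist's pose just before it. get_calibration takes no time and is no camera call.
- ctrl.close_job(): hands the job in; it is judged then, once.
The state is a dict: "clock": time; "joint_positions": joint angles; "joint_vel": joint speeds; "tau": joint torques, N m; "ee_pos": TCP position; "tcp_rot": TCP orientation; "contact_force": force on the tool from outside, world axes, zero at the start; "ft_torque": the same for the moment, N m; "width": opening from 0.0 (shut) to 1.0 (fully open); "finger_force": force on a finger pad.
Only numpy, scipy, OpenCV 4.12 (cv2) and the standard library are available. Lean on these libraries where they do the work, as an engineer would, in place of code of your own. Each camera call takes 0.05 s, during which the arm holds its last target. There are 200 camera calls.

### The job

Swing the yellow drawbar into the blue clevis until it stops, then thread the red-handled hitch pin from the wooden block down through the clevis and both drawbar bushes until its collar sits on the upper ear. The bushes are out of line with the ears, so feel the pin from hole to hole, keep hold of it until it is seated, and never let it bear on the hitch with more than 30 N. Leave the pin upright and let go of it, with the drawbar still fully in and everything else left where it was.

Things in the scene. Friction and masses are not known exactly. Their poses are not given: they have to be found in the camera images.
- hitch: Blue steel hitch stand, bolted down: base plate 130 x 300 x 10 mm with a clevis (two ears, each a 64 x 64 x 8 mm plate, joined by a web on their +x side) and, at y = +170 mm, an upright drawbar pivot. Origin: on the table, on the upright axis of the ear holes; z up. Lower ear at 34-42 mm height, hole 29 mm; upper ear at 94-102 mm, hole 28 mm. The drawbar enters from the open -x side.
- drawbar (a joint): Swing of the yellow drawbar about the upright pivot, rad: 0 = fully in, at its stop, lying along -y of the hitch with its end between the ears; grows to 1.1 as the end swings out towards -x of the hitch. It stays where it is left (stiff): it takes about 13 N at its post to close, 45 N to open.
- drawbar_post (a point): Centre of the black upright post on the drawbar by which it is pushed or pulled: 18 mm in diameter, 46 mm high, from 84 to 130 mm above the table; this point is half-way up, at 107 mm, 75 mm from the pivot axis.
- upper_hole (a point): Centre of the upper ear's hole at its top face, 102 mm above the table.
- pin_grip (a point): Centre of the red grip of the hitch pin: upright cylinder 16 mm in diameter, 46 mm high, standing on a steel collar 44 mm in diameter, 6 mm thick, whose underside is 29 mm below this point. z is the pin's axis, up. About 0.2 kg. It starts upright in one of the block's two holes, collar resting on the block. Seated, this point is 131 mm above the table.
- pin_tip (a point): The nose (lowest point) of the red-handled pin, on its axis, 109 mm below pin_grip. The steel shank is 12 mm in diameter and 80 mm long below the collar; its last 3 mm taper to a flat nose 9 mm across.
- drawbar_eye (a point): Centre of the drawbar's round end (62 mm across) at its top, height 84 mm, 170 mm from the pivot. It holds two steel bushes: upper at 76-84 mm height, lower at 52-60 mm, each with a 14.4 mm hole. The upper hole's centre is 6.3 mm from this point in an unknown direction, the lower one's 2 mm from the upper's, again unknown. They do not give. With the drawbar in, this point is on the ears' axis.
- block: Fixed wooden block 70 x 150 x 95 mm (x, y, z) with two upright 16 mm holes at y = -38 and +38 mm, 90 mm deep; origin at the centre of its underside. The red and the green pin stand in its holes, which in which varies.
- short_pin: Bystander: green-handled short pin in the other hole of the block; same collar and grip as the red one, shank 45 mm. Origin at the collar's underside, centre.
- oil: Bystander: blue bottle 68 mm in diameter, 190 mm high; origin at the centre of its underside.
- grease: Bystander: red can 80 mm in diameter, 75 mm high; origin at the centre of its underside.
- collar: Bystander: loose steel ring 44 mm in diameter, 14 mm high, lying flat; origin at the centre of its underside.
- spanner: Bystander: spanner lying on the table.
- driver: Bystander: screwdriver lying on the table.
- filterbox: Bystander: cardboard box 90 x 90 x 100 mm; origin at the centre of its underside.
- roller: Bystander: black rubber roller 52 mm in diameter, 30 mm high, standing on end; origin at the centre of its underside.
Not all that is in view belongs to the job. What is shaped like the part that bears pin_grip but purple is not meant.

How it is judged:
On the way, in this order (a step that is already met when the one before it is completed fails the run):
1. the drawbar is swung fully in (within 0.03 rad of its stop) (value of joint drawbar below 0.03 rad), for 0.2 s.
2. the pin, still held, has its nose in the upper ear's hole (x of pin_tip in the frame of hitch between -0.01 and 0.01 m and y of pin_tip in the frame of hitch between -0.01 and 0.01 m and contact force between the fingers and pin above 1 N and z of pin_tip in the frame of hitch below 0.098 m).
3. the pin, still held, has its nose in or through the upper bush (x of pin_tip in the frame of hitch between -0.01 and 0.01 m and y of pin_tip in the frame of hitch between -0.01 and 0.01 m and contact force between the fingers and pin above 1 N and z of pin_tip in the frame of hitch below 0.077 m).
4. the pin, still held, has its nose through the lower bush (x of pin_tip in the frame of hitch between -0.01 and 0.01 m and y of pin_tip in the frame of hitch between -0.01 and 0.01 m and contact force between the fingers and pin above 1 N and z of pin_tip in the frame of hitch below 0.05 m).
5. the pin, still held, is down with its collar on the upper ear (within 4 mm) (x of pin_tip in the frame of hitch between -0.01 and 0.01 m and y of pin_tip in the frame of hitch between -0.01 and 0.01 m and contact force between the fingers and pin above 1 N and z of pin_tip in the frame of hitch below 0.026 m), for 0.1 s.
At the end, for the whole second after the job is handed in: The pin stands upright (within 0.1 rad) through both ears and both bushes, its collar on the upper ear (within 2.5 mm), the drawbar within 0.03 rad of its stop, the pin at rest and released (x of pin_tip in the frame of hitch between -0.01 and 0.01 m and y of pin_tip in the frame of hitch between -0.01 and 0.01 m and z of pin_tip in the frame of hitch below 0.0245 m and angle between pin_grip's own z axis and vertical below 0.1 rad and value of joint drawbar below 0.03 rad and linear speed of pin below 0.02 m/s); the robot touches nothing.
It fails at once if the red pin bears on the hitch, drawbar or bushes with more than 30 N (contact force between pin and hitch above 30 N).
It fails at once if a bystander is moved more than 30 mm (distance of any of short_pin, oil, grease, collar, spanner, driver, filterbox, roller from where it was at the start of the episode above 0.03 m).
It also fails if it takes over 72 s, if anything falls off the work surface, if the arm or the gripper's body presses on something with over 40 N, if the wrist force passes 120 N, or if a joint passes its speed limit or range.

## Working session

There is one attempt and no reset: what is moved stays moved. The work goes in short steps, Python scripts to look and compute and a tool call to move; the robot and the scene stay as the last step left them, time stands still between calls to the robot, and variables do not carry over. Pictures are saved under pics/ and viewed, at most 10 in all, crops included, and the job is handed in when it is done.

Besides the shell and the picture viewer there is one more tool, called after "Call:" in YAML: its name, and indented under it one key for each argument. move_arm: Moves the arm, as the interface text tells. Its arguments: {"type":"object","properties":{"fingers":{"type":"array","items":{"type":"number"}},"offset":{"type":"array","items":{"type":"array","items":{"type":"number"}}},"spin":{"type":"array","items":{"type":"number"}}},"required":["fingers","offset","spin"]}

```bash
mkdir -p pics; cat > h.py <<'E'
import numpy as np, cv2
from scipy.spatial.transform import Rotation as R
from station import ctrl
def cam(n):
    c=ctrl.get_calibration(n); K=np.array(c["K"]);d=np.array(c["dist_coeffs"])
    if n=="wrist":
        s=ctrl.observe();T=np.eye(4);T[:3,:3]=R.from_euler("xyz",s["tcp_rot"]).as_matrix();T[:3,3]=s["ee_pos"]
        T=T@np.array(c["T_tool_cam"])
        return K,d,T[:3,3],T[:3,:3]
    o=np.array(c["orientation"]); 
    Rm=o if o.shape==(3,3) else R.from_euler("xyz",o).as_matrix()
    return K,d,np.array(c["origin"]),Rm
def ray(c,px):
    K,d,o,Rm=c
    u=cv2.undistortPoints(np.array([[px]],float),K,d)[0,0]
    v=Rm@np.array([u[0],u[1],1]);return o,v/np.linalg.norm(v)
def plane(c,px,z):
    o,v=ray(c,px);return o+v*(z-o[2])/v[2]
def proj(c,P):
    K,d,o,Rm=c
    P=np.atleast_2d(P).astype(float)
    return cv2.projectPoints((P-o)@Rm,np.zeros(3),np.zeros(3),K,d)[0][:,0]
def two(c1,p1,c2,p2):
    o1,v1=ray(c1,p1);o2,v2=ray(c2,p2)
    A=np.stack([v1,-v2],1);s=np.linalg.lstsq(A,o2-o1,rcond=None)[0]
    a=o1+s[0]*v1;b=o2+s[1]*v2;return (a+b)/2,np.linalg.norm(a-b)
def grab(n,f):
    c=cam(n);im=ctrl.get_image(n);cv2.imwrite("pics/"+f+".png",im[:,:,::-1]);return c,im
E
python3 - <<'E'
from h import *
for n in("scene","side","wrist"):
    c,im=grab(n,n+"0");print(n,c[0].round(0).tolist(),c[2].round(3),c[3].round(2).tolist())
print(ctrl.get_calibration("scene")["orientation"]);s=ctrl.observe();print(s)
E
```

```text
scene [[524.0, 0.0, 326.0], [0.0, 524.0, 238.0], [0.0, 0.0, 1.0]] [ 1.619 -0.406  0.98 ] [[0.4, 0.56, -0.73], [0.92, -0.26, 0.3], [-0.02, -0.79, -0.62]]
side [[488.0, 0.0, 321.0], [0.0, 488.0, 235.0], [0.0, 0.0, 1.0]] [ 0.479 -0.792  0.749] [[1.0, -0.06, 0.06], [-0.08, -0.61, 0.78], [-0.01, -0.79, -0.62]]
wrist [[402.0, 0.0, 320.0], [0.0, 402.0, 240.0], [0.0, 0.0, 1.0]] [ 0.203 -0.542  0.373] [[0.24, -0.94, -0.26], [-0.97, -0.23, -0.06], [-0.0, 0.27, -0.96]]
[-2.23684751  0.01956218  1.16279039]
{'clock': 0.15, 'joint_positions': array([-1.47746692e+00,  2.07292935e-01,  1.54264785e+00, -7.62320750e-07,
        1.39349086e+00, -1.50474183e-01]), 'joint_vel': array([-0.00020465, -0.00264237, -0.00502895, -0.00103439,  0.00069444,
        0.00084782]), 'tau': array([-5.06311085e-05, -3.83511508e+01, -2.92036200e+01, -2.63502343e-04,
        6.61140031e-03,  2.56159211e-05]), 'ee_pos': array([ 0.13874951, -0.55739549,  0.23034304]), 'tcp_rot': array([-3.13977432e+00, -2.74936826e-04,  2.43803473e-01]), 'contact_force': array([-1.02132566,  0.28504773,  0.55863038]), 'ft_torque': array([-0.00560456,  0.01754835,  0.04649493]), 'finger_force': 0.0, 'width': 1.0041094352165596}
```

View pics/scene0.png

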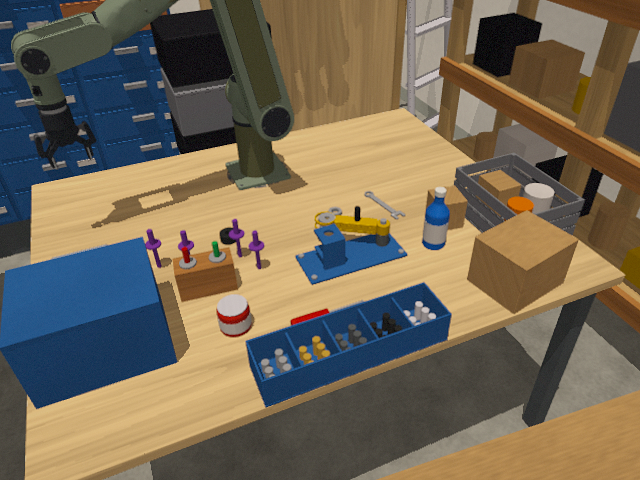

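View pics/side0.png

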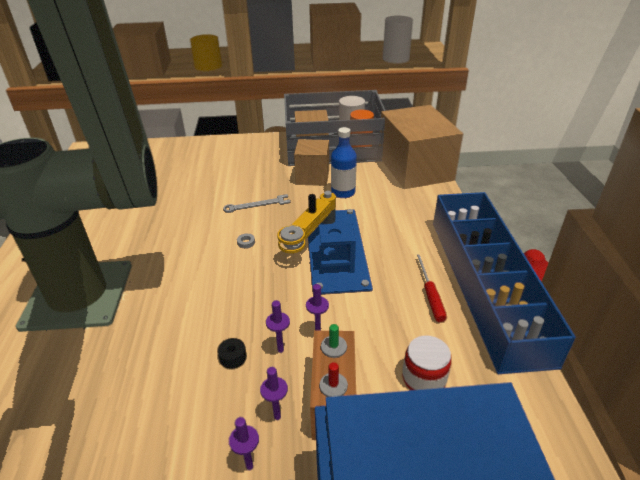

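Candidates for the red grip: the pin in the block at scene (186,255) / side (334,375). Others are red or pin-shaped: the screwdriver handle at side (436,305), the grease can band at (428,365), the green pin at (334,340), and four purple decoys at side (278,322), (317,305), (273,390) and (243,440). I choose the red one in the block.

```bash
python3 - <<'E'
from h import *
ims={n:cv2.imread(f"pics/{n}0.png") for n in("scene","side")};C={n:cam(n) for n in ims}
box={"scene":{"red":(170,240,200,270),"green":(205,232,225,262),"post":(345,200,370,226)},"side":{"red":(320,355,350,395),"green":(320,318,350,352),"post":(300,188,322,216)}}
def mask(n,k):
    x0,y0,x1,y1=box[n][k];b,g,r=[ims[n][:,:,i].astype(int) for i in range(3)]
    m={"red":(r>g+60)&(r>b+60)&(g<60),"green":(g>r+40)&(g>b+30),"post":(r<50)&(g<50)&(b<50)}[k]
    z=np.zeros(m.shape,np.uint8);z[y0:y1,x0:x1]=m[y0:y1,x0:x1]
    _,l,st,ce=cv2.connectedComponentsWithStats(z);i=1+np.argmax(st[1:,4]);return ce[i],st[i]
for k in("red","green","post"):
    a,sa=mask("scene",k);b,sb=mask("side",k);print(k,a.round(1),sa,b.round(1),sb,two(C["scene"],a,C["side"],b))
s=ims["side"]
cr=cv2.resize(s[180:300,215:375],None,fx=5,fy=5,interpolation=cv2.INTER_CUBIC)
cv2.imwrite("pics/crop1.png",cr)
cr=np.hstack([cv2.resize(s[320:410,300:370],(420,540),interpolation=cv2.INTER_CUBIC)])
sc=cv2.resize(ims["scene"][185:285,290:410],(600,500),interpolation=cv2.INTER_CUBIC)[:,:380]
h=np.zeros((540,800,3),np.uint8);h[:,:420]=cr;h[:500,420:]=sc;cv2.imwrite("pics/crop2.png",h)
E
```

```text
red [185.4 254.5] [181 247   9  16  86] [333.3 373.7] [328 363  11  24 203] (array([ 0.52572543, -0.3423295 ,  0.12593963]), np.float64(0.0018554953450618348))
green [215.3 248.6] [212 241   7  16  76] [333.5 335.3] [330 324   8  24 175] (array([ 0.5335062 , -0.26681088,  0.12500778]), np.float64(0.0016585377849850905))
post [357.  213.5] [355 207   5  14  66] [311.5 203.4] [309 195   6  18 103] (array([0.52342841, 0.14593186, 0.10616318]), np.float64(0.0018766463825551397))
```

View pics/crop1.png

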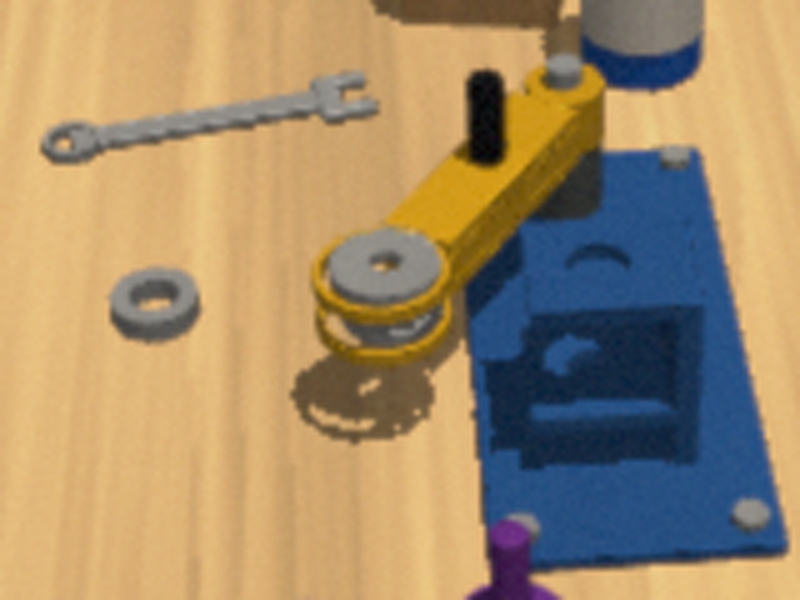

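View pics/crop2.png

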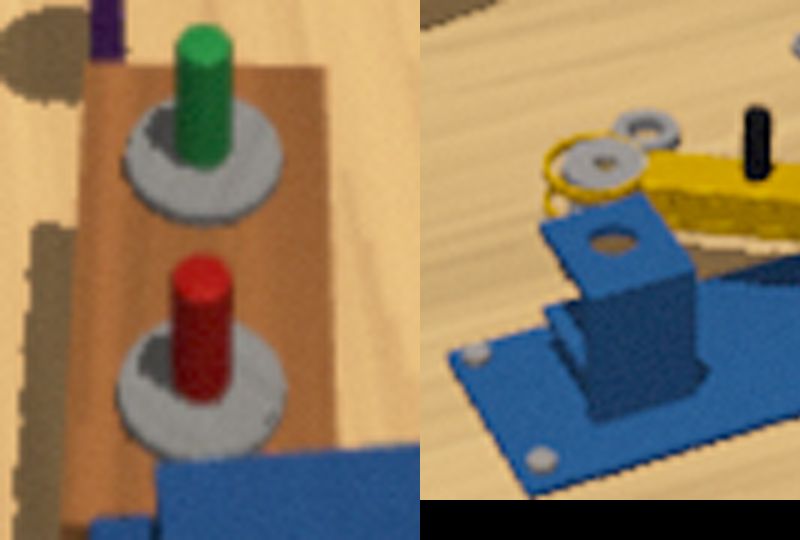

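```bash
python3 - <<'E'
from h import *
S=cam("scene");D=cam("side")
f1=lambda x,y:(215+x/5,180+y/5); f2=lambda x,y:(290+(x-420)/5,185+y/5)
print("hole scene",plane(S,f2(613,241),.102),"side",plane(D,f1(598,270),.102))
for n,p in (("TR",(695,150)),("BR",(785,550)),("BL",(490,566))):print(n,plane(D,f1(*p),.01))
for n,p in (("BL",(450,352)),("BR",(530,496))):print("sc",n,plane(S,f2(*p),.01))
print("pivot",plane(D,f1(565,64),.1),"bush hole",plane(D,f1(387,262),.084),plane(S,f2(605,162),.084))
print("block near collars",plane(D,(300+205/6,320+155/6),.101),plane(D,(300+203/6,320+385/6),.101))
E
```

```text
hole scene [0.57011788 0.03631969 0.102     ] side [0.56545203 0.03249355 0.102     ]
TR [0.6387722  0.24678724 0.01      ]
BR [ 0.63777161 -0.05192041  0.01      ]
BL [ 0.51123608 -0.04982853  0.01      ]
sc BL [ 0.51664033 -0.04436118  0.01      ]
sc BR [ 0.64755118 -0.04797948  0.01      ]
pivot [0.56625359 0.19798665 0.1       ] bush hole [0.47500322 0.07021933 0.084     ] [0.47764618 0.07131681 0.084     ]
block near collars [ 0.53415494 -0.26811186  0.101     ] [ 0.52612546 -0.34256523  0.101     ]
```

Call:
move_arm:
  fingers: [0, 0, 0, 0, 0, 0, 0, 0, 0, 0, 0, 0, 0, 0, 0, 0, 0, 0, 0, 0]
  offset:
    - [0, 0, 0]
    - [0, 0, 0]
    - [0.025, -0.038, 0]
    - [0.025, -0.038, 0]
    - [0.025, -0.038, 0]
    - [0.025, -0.038, 0]
    - [0.025, -0.038, 0]
    - [0.025, -0.038, 0]
    - [0.025, -0.038, 0]
    - [0.025, -0.038, 0]
    - [0.025, -0.038, 0]
    - [0.025, -0.038, 0]
    - [0.025, -0.038, 0]
    - [0.025, -0.038, 0]
    - [0.004, -0.049, 0]
    - [0.004, -0.049, 0]
    - [0.004, -0.049, 0]
    - [0.004, -0.049, 0]
    - [0.004, -0.049, 0]
    - [0, 0, 0]
  spin: [8, 5.97, 0, 0, 0, 0, 0, 0, 0, 0, 0, 0, 0, 0, 0, 0, 0, 0, 0, 0]

```text
clock: 2.15
ee_pos: [0.4581, 0.1484, 0.2311]
tcp_rot: [-3.139, 0.0, 0.008]
contact_force: [-0.2, 0.3, -0.3]
width: -0.0
finger_force: 0.0
```

Call:
move_arm:
  fingers: [0, 0, 0, 0, 0, 0, 0, 0, 0, 0, 0, 0, 0, 0]
  offset:
    - [0, 0, 0.044]
    - [0, 0, 0.044]
    - [0, 0, 0.044]
    - [0, 0, 0]
    - [0.02, 0.002, 0]
    - [0.02, 0.002, 0]
    - [0.006, 0.001, 0]
    - [0.006, 0.001, 0]
    - [0.006, 0.002, 0]
    - [0.006, 0.002, 0]
    - [0.006, 0.002, 0]
    - [0.006, 0.002, 0]
    - [0.006, 0.002, 0]
    - [0, 0, 0]
  spin: [0, 0, 0, 0, 0, 0, 0, 0, 0, 0, 0, 0, 0, 0]

```text
clock: 3.55
ee_pos: [0.5355, 0.1227, 0.1004]
tcp_rot: [3.134, 0.013, 0.0]
contact_force: [-15.6, -11.5, 10.5]
width: -0.0
finger_force: 9.5
```

Call:
move_arm:
  fingers: [0, 0, 0, 0, 0]
  offset:
    - [0.005, -0.002, 0]
    - [0.005, -0.002, 0]
    - [0.004, 0, 0]
    - [0.003, 0, 0]
    - [0, 0, 0]
  spin: [0, 0, 0, 0, 0]

```text
clock: 4.05
ee_pos: [0.5468, 0.1214, 0.1003]
tcp_rot: [3.124, 0.028, 0.0]
contact_force: [-31.3, -26.5, 24.0]
width: 0.004
finger_force: 20.9
```

```bash
python3 - <<'E'
from h import *
c,im=grab("side","s2")
c2,im2=grab("scene","sc2")
h=np.hstack([cv2.resize(im[130:280,260:400],(400,430),interpolation=cv2.INTER_CUBIC),cv2.resize(im2[150:285,290:415],(400,430),interpolation=cv2.INTER_CUBIC)])
cv2.imwrite("pics/c3.png",h[:,:,::-1]);print(ctrl.observe()["contact_force"])
E
```

```text
[-31.33529976 -26.62326943  24.53097427]
```

View pics/c3.png

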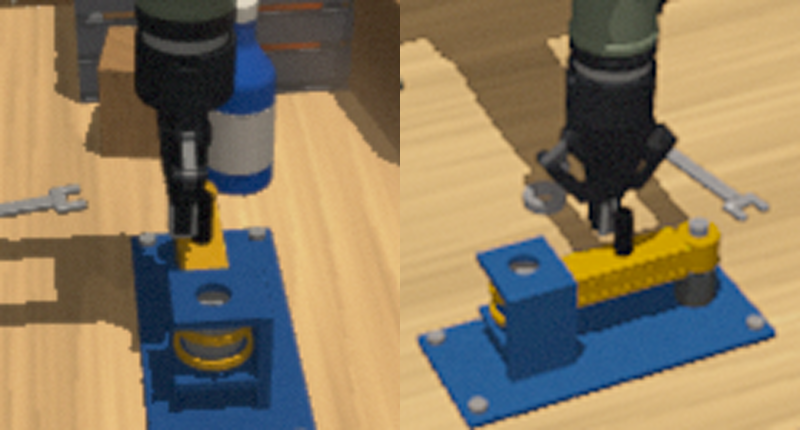

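The image shows the drawbar almost in, with its eye under the upper ear. The finger bears on the −y edge of the post, so I'll back off, recentre and push again.

Call:
move_arm:
  fingers: [0, 0, 0, 0, 0, 0, 0, 0]
  offset:
    - [-0.02, 0, 0]
    - [-0.01, -0.006, 0]
    - [0, 0, 0]
    - [0.01, 0, 0]
    - [0.01, 0, 0]
    - [0.005, 0, 0]
    - [0.003, 0, 0]
    - [0, 0, 0]
  spin: [0, 0, 0, 0, 0, 0, 0, 0]

```text
clock: 4.95
ee_pos: [0.5441, 0.1368, 0.0977]
tcp_rot: [3.139, 0.031, 0.001]
contact_force: [-34.8, -2.6, 23.9]
width: 0.004
finger_force: 17.4
```

Call:
move_arm:
  fingers: [0, 0, 0, 0, 0, 0, 0, 0]
  offset:
    - [-0.03, 0, 0]
    - [0, 0, -0.03]
    - [0, 0, -0.03]
    - [-0.01, 0.034, 0]
    - [-0.007, 0.034, 0]
    - [0, 0.03, 0]
    - [0, 0, 0]
    - [0, 0, 0]
  spin: [0, 0, 0, 0, 0, 0, 0, 0]

```text
clock: 5.75
ee_pos: [0.5105, 0.0385, 0.1598]
tcp_rot: [-3.141, -0.002, -0.002]
contact_force: [0.6, 0.2, 0.3]
width: 0.001
finger_force: 0.0
```

```bash
python3 - <<'E'
from h import *
s=ctrl.observe();print(s["ee_pos"],s["tcp_rot"])
c,im=grab("wrist","w3");print(c[2],c[3].round(3).tolist())
p=proj(c,[[.568,.035,.102],[.568,.13,.107]]);print(p)
x,y=p[0].astype(int);x0=max(0,min(x-100,440));y0=max(0,min(y-100,280))
cr=cv2.resize(im[y0:y0+200,x0:x0+200],(600,600),interpolation=cv2.INTER_CUBIC);cv2.imwrite("pics/c4.png",cr[:,:,::-1]);print(x0,y0)
E
```

```text
[0.51050149 0.03851785 0.15980971] [-3.14124414e+00 -1.58746310e-03 -1.54370389e-03]
[0.57655332 0.03764827 0.30271596] [[-0.002, -0.964, -0.264], [-1.0, 0.002, -0.0], [0.0, 0.264, -0.964]]
[[325.5162861  148.97733653]
 [130.80894615 151.66124977]]
225 48
```

View pics/c4.png

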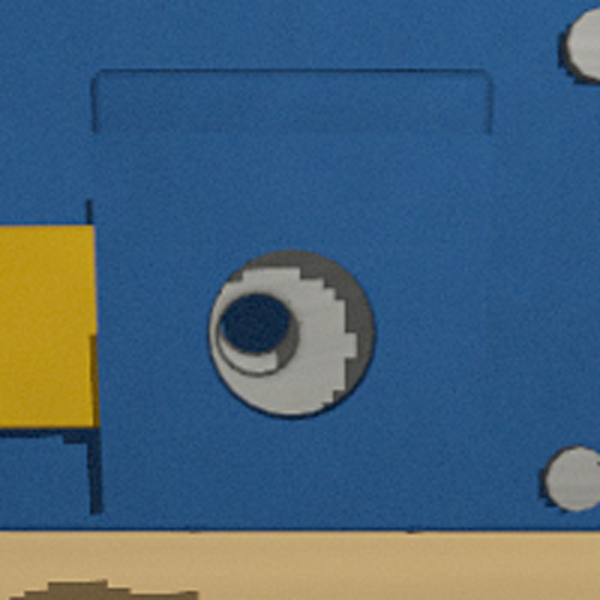

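View pics/w3.png

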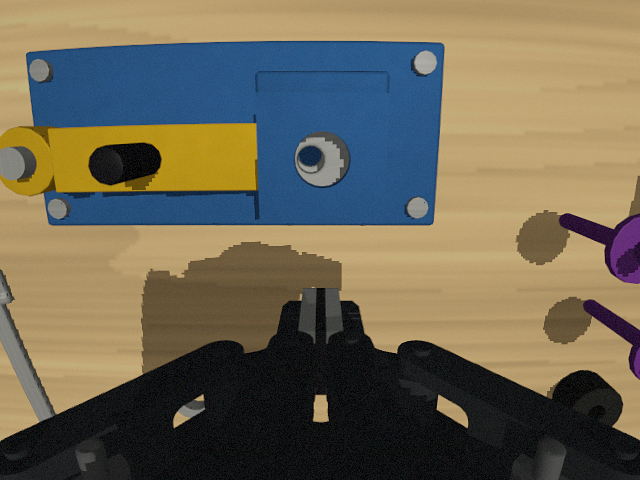

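```bash
python3 - <<'E'
from h import *
c=cam("wrist");f=lambda x,y:(225+x/3,48+y/3)
a=plane(c,f(293,334),.102);u=plane(c,f(258,333),.084);l=plane(c,f(255.5,324),.056)
print("ear",a,"up",u,"low",l);print("up-ear",(u-a)*1e3,np.linalg.norm((u-a)[:2]),"low-up",(l-u)*1e3)
for z,n,p,q in((.01,"plateTop",(60,51),(443,43)),(.01,"plateBot",(50,224),(434,224)),(.084,"barTop",(60,130),(257,124)),(.084,"barBot",(60,192),(257,190)),(.102,"web",(257,95),(257,215))):
    P,Q=plane(c,p,z),plane(c,q,z);d=Q-P;print(n,P.round(4),Q.round(4),np.arctan2(d[0],-d[1]))
print("post top",plane(c,(109,165),.130))
E
```

```text
ear [0.56260615 0.03712251 0.102     ] up [0.56156221 0.04326596 0.084     ] low [0.56147155 0.04438657 0.056     ]
up-ear [ -1.04394015   6.1434489  -18.        ] 0.006231514693125925 low-up [ -0.0906541    1.12061291 -28.        ]
plateTop [0.6354 0.2228 0.01  ] [ 0.636  -0.0458  0.01  ] 0.0023496007450426286
plateBot [0.5094 0.2492 0.01  ] [ 0.5087 -0.0473  0.01  ] -0.002257080522674983
barTop [0.5793 0.1812 0.084 ] [0.58   0.0716 0.084 ] 0.006437118528331369
barBot [0.545  0.1864 0.084 ] [0.5449 0.0729 0.084 ] -0.00029626314889577446
web [0.5932 0.0685 0.102 ] [0.5347 0.0706 0.102 ] -1.6070848518841567
post top [0.56303682 0.13032289 0.13      ]
```

```bash
python3 - <<'E'
from h import *
c=cam("wrist");f=lambda x,y:(225+x/3,48+y/3)
im=cv2.imread("pics/w3.png");im=im[140:185,290:335].astype(int)
g=im.sum(2)//3
for r in range(0,36,1):print(140+r,' '.join('%3d'%v for v in g[r,3:45]), '|',)
for z in(.052,.06):
  e=plane(c,f(255.5,355.5),z);L=plane(c,f(219.5,325),z);Rr=plane(c,f(291.5,325),z);print(z,e+[.0072,0,0],L,Rr,(L+Rr)/2)
E
```

```text
140  84  88  80  89  83  90  84  84  61  66  73  71  83 145 153 152 150 155 155 151 154 152 155 156 154 157 157 157 153 156 158 143  67  68  73  68  75  76  89  86  71  78 |
141  87  84  86  83  84  89  87  67  60  76  90  89 108 149 155 153 155 155 154 156 155 154 156 153 156 153 152 155 147 152 151 146 120 124 121 123 121 126 132 116  70  70 |
142  84  87  88  85  88  82  88 109 123 125 136 134 146 154 152 152 152 154 153 150 154 152 153 150 151 150 148 148 152 149 149 151 154 158 154 155 155 156 155 133  65  70 |
143  88  86  87  85  85  82 101 154 159 154 156 155 153 151 149 146 144 143 142 143 145 144 143 149 146 147 146 151 147 148 151 152 152 151 151 152 155 155 152 128  66  71 |
144  90  82  87  88  87  76 145 156 155 154 150 146 144 144 140 138 133 128 133 134 138 134 138 140 143 145 151 151 150 147 148 150 150 150 152 151 151 153 151 136 120 131 |
145  86  78  88  82  71  73 161 154 151 148 141 137 133 117 115 106  97  92  99  95 103 108 118 134 136 142 145 147 149 151 151 150 150 152 152 154 154 153 152 149 153 159 |
146  85  87  90  83  81 129 153 147 143 138 134 116  91 
[... 4754 characters left out ...]
150 152 154 150 150 153 151 150 150 150 152 152 150 152 151 |
174  86  84  82  83  74  42  72 140 155 152 153 151 151 151 148 147 145 143 142 145 142 142 148 146 147 150 153 152 149 149 152 149 150 150 152 152 147 152 153 149 152 149 |
175  80  80  77  89  78  65  55  90 145 151 148 150 149 151 150 150 149 148 150 150 147 148 147 152 152 152 153 150 150 152 152 152 151 151 150 151 151 151 151 152 151 148 |
0.052 [0.56203056 0.04452461 0.052     ] [0.56104439 0.05185328 0.052     ] [0.56102256 0.03712042 0.052     ] [0.56103347 0.04448685 0.052     ]
0.06 [0.56271507 0.04432797 0.06      ] [0.56153044 0.05142259 0.06      ] [0.56150931 0.03716025 0.06      ] [0.56151988 0.04429142 0.06      ]
```

```bash
python3 - <<'E'
from h import *
c=cam("wrist")
a=plane(c,(322.7,159.3),.102);u=plane(c,(310.7,159),.084)
for z in(.052,.056,.06):
  l=plane(c,(310.15,153.6),z);print(z,l,(l-u)*1e3,np.linalg.norm((l-u)[:2]))
print(a,u)
E
```

```text
0.052 [0.56268489 0.04448541 0.052     ] [  1.12245478   1.05858931 -32.        ] 0.0015428921100100275
0.056 [0.56290172 0.04438772 0.056     ] [  1.3392873    0.96089564 -28.        ] 0.001648335800407597
0.06 [0.56311855 0.04429002 0.06      ] [  1.55611983   0.86320197 -24.        ] 0.0017795017717179744
[0.56262237 0.03710612 0.102     ] [0.56156243 0.04342682 0.084     ]
```

```bash
python3 - <<'E'
from h import *
S=cam("scene");D=cam("side")
for n,a,b in(("boxA",(150,243),(327,402)),("boxB",(163,318),(513,388)),("p1",(150.5,232),(240,420)),("p2",(182,233),(271,370)),("p3",(236,221),(276,304)),("p4",(257,234),(317,287))):print(n,two(S,a,D,b))
E
```

```text
boxA (array([ 0.50845586, -0.41859027,  0.17410421]), np.float64(0.0028767590229158034))
boxB (array([ 0.76670757, -0.4258937 ,  0.16905666]), np.float64(0.013518202597650249))
p1 (array([ 0.38819407, -0.4081022 ,  0.12459317]), np.float64(0.003763835842129845))
p2 (array([ 0.43223414, -0.33099231,  0.12811701]), np.float64(0.005636774064487152))
p3 (array([ 0.43948695, -0.18583715,  0.12491335]), np.float64(0.0003527857423772317))
p4 (array([ 0.51505091, -0.14867328,  0.12197805]), np.float64(0.002351071629419134))
```

Call:
move_arm:
  fingers: [0.3, 0.5, 0.7, 0.7, 0.7, 0.7, 0.7, 0.7, 0.7, 0.7, 0.7, 0.7, 0.7, 0.7, 0.7, 0.7, 0.7, 0.7, 0.7, 0.7]
  offset:
    - [0, 0, -0.01]
    - [0, 0, -0.01]
    - [0, 0, -0.01]
    - [0, 0, -0.01]
    - [0, 0, -0.01]
    - [0, 0, -0.01]
    - [0, 0, -0.01]
    - [0, 0, -0.01]
    - [0, 0, -0.01]
    - [0, 0, 0]
    - [0, 0, 0]
    - [-0.048, 0.002, 0]
    - [-0.048, 0.002, 0]
    - [-0.048, 0.002, 0]
    - [-0.048, 0.002, 0]
    - [-0.048, 0.002, 0]
    - [-0.048, 0.002, 0]
    - [-0.048, 0.002, 0]
    - [-0.048, 0.001, 0]
    - [-0.045, 0, 0]
  spin: [-8.2, -8.2, -8.2, -8.2, -8.2, -8.2, -8.2, -8.2, -8.2, -8.2, -8, 0, 0, 0, 0, 0, 0, 0, 0, 0]

```text
clock: 7.8
ee_pos: [0.5251, -0.3913, 0.249]
tcp_rot: [3.141, -0.0, 1.572]
contact_force: [0.2, 0.3, -0.0]
width: 0.699
finger_force: 0.0
```

Call:
move_arm:
  fingers: [0.7, 0.7]
  offset:
    - [0, 0, 0]
    - [0, 0, 0]
  spin: [0, 0]

```text
clock: 8.0
ee_pos: [0.5245, -0.39, 0.2484]
tcp_rot: [-3.141, -0.002, 1.571]
contact_force: [-0.4, 1.0, -0.2]
width: 0.701
finger_force: 0.0
```

```bash
python3 - <<'E'
from h import *
c,im=grab("wrist","w5");b,g,r=[im[:,:,i].astype(int) for i in(2,1,0)]
m=((r>g+50)&(r>b+50)&(g<70)).astype(np.uint8)
p=proj(c,[.526,-.342,.147]);print("expect",p,ctrl.observe()["ee_pos"],ctrl.observe()["tcp_rot"])
_,l,st,ce=cv2.connectedComponentsWithStats(m)
for s,e in zip(st[1:],ce[1:]):
    if s[4]>60:print(s,e,plane(c,e,.124))
# collar: grey around
gr=((abs(r-g)<14)&(abs(g-b)<14)&(r>95)).astype(np.uint8)
_,l,st,ce=cv2.connectedComponentsWithStats(gr)
for s,e in zip(st[1:],ce[1:]):
    if s[4]>500:print("grey",s,e,plane(c,e,.101))
x,y=p[0].astype(int);x0=max(0,min(x-100,440));y0=max(0,min(y-100,280));print(x0,y0)
cv2.imwrite("pics/c5.png",cv2.resize(im[y0:y0+200,x0:x0+200],(600,600),interpolation=cv2.INTER_CUBIC)[:,:,::-1])
E
```

```text
expect [[324.43419164 162.0715024 ]] [ 0.5246083  -0.38889876  0.24865258] [-3.14124138e+00 -1.55000922e-03  1.57189960e+00]
[ 482   21   69  102 1591] [500.84286612  79.44814582] [ 0.63930792 -0.29007298  0.124     ]
[464  82  19  36  61] [469.62295082  99.14754098] [ 0.61958667 -0.30287033  0.124     ]
[307 149  26  28 533] [319.46904315 162.69230769] [ 0.52295784 -0.34412626  0.124     ]
grey [ 300   13   64   68 2248] [332.29359431  51.52980427] [ 0.53162564 -0.27102546  0.101     ]
grey [ 498   21   90   97 6773] [542.57552045  69.08415768] [ 0.67921217 -0.27899396  0.101     ]
grey [299 128  46  24 512] [323.20898438 137.04101562] [ 0.52554453 -0.32797108  0.101     ]
grey [231 382  32  45 876] [244.79680365 400.78767123] [ 0.45855475 -0.54626094  0.101     ]
224 62
```

View pics/c5.png

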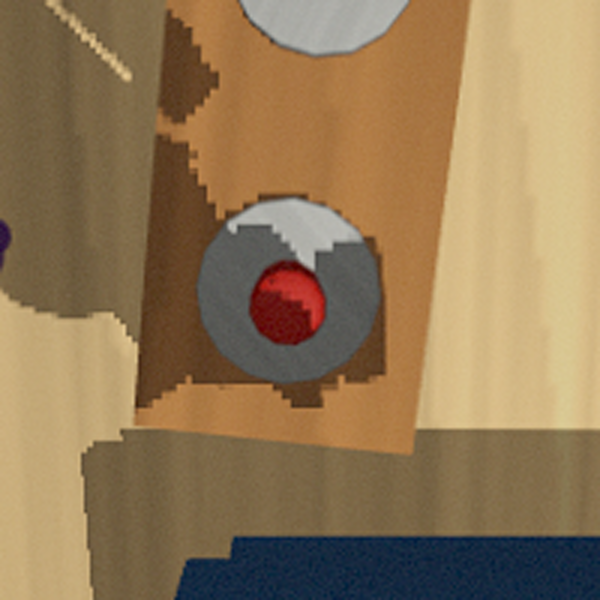

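```bash
python3 - <<'E'
from h import *
c=cam("wrist");print(plane(c,(320.5,158.7),.101),plane(c,(224+289/3,62+304/3),.147),ctrl.observe()["ee_pos"])
E
```

```text
[ 0.52366232 -0.34200793  0.101     ] [ 0.52356279 -0.34169555  0.147     ] [ 0.5246083  -0.38889876  0.24865258]
```

Call:
move_arm:
  fingers: [0.7, 0.7, 0.7, 0.7, 0.7, 0.7, 0.7, 0.7]
  offset:
    - [0.024, -0.001, 0]
    - [0.023, 0, 0]
    - [0, 0, 0.04]
    - [0, 0, 0.04]
    - [0, 0, 0.03]
    - [0, 0, 0.02]
    - [0, 0, 0.01]
    - [0, 0, 0]
  spin: [0, 0, 0, 0, 0, 0, 0, 0]

```text
clock: 8.85
ee_pos: [0.5225, -0.3406, 0.1079]
tcp_rot: [-3.139, -0.002, 1.573]
contact_force: [-0.1, -0.4, 0.7]
width: 0.703
finger_force: 0.0
```

Call:
move_arm:
  fingers: [0.4, 0.2, 0, 0, 0, 0, 0, 0]
  offset:
    - [0, 0, 0]
    - [0, 0, 0]
    - [0, 0, 0]
    - [0, 0, 0]
    - [0, 0, 0]
    - [0, 0, 0]
    - [0, 0, 0]
    - [0, 0, 0]
  spin: [0, 0, 0, 0, 0, 0, 0, 0]

```text
clock: 9.65
ee_pos: [0.5239, -0.3438, 0.1112]
tcp_rot: [3.139, 0.002, 1.571]
contact_force: [1.5, 0.6, 7.1]
width: 0.171
finger_force: 58.5
```

Call:
move_arm:
  fingers: [0, 0, 0, 0, 0, 0, 0, 0, 0, 0, 0, 0, 0, 0, 0, 0]
  offset:
    - [0, 0, -0.02]
    - [0, 0, -0.03]
    - [0, 0, -0.04]
    - [0, 0, -0.04]
    - [0, 0, -0.03]
    - [0, 0, 0]
    - [0.048, 0.005, 0]
    - [0.048, 0.005, 0]
    - [0.048, 0.005, 0]
    - [0.048, 0.005, 0]
    - [0.048, 0.005, 0]
    - [0.048, 0.005, 0]
    - [0.048, 0.005, 0]
    - [0.048, 0.004, 0]
    - [0, 0, 0]
    - [0, 0, 0]
  spin: [0, 0, 0, 0, 0, 0, 0, 0, 0, 0, 0, 0, 0, 0, 0, 0]

```text
clock: 11.25
ee_pos: [0.5604, 0.0421, 0.2668]
tcp_rot: [-3.137, 0.001, 1.574]
contact_force: [-0.3, -0.3, -1.5]
width: 0.169
finger_force: 59.2
```

```bash
python3 - <<'E'
from h import *
s=ctrl.observe();print(s["ee_pos"],s["tcp_rot"],s["contact_force"],s["width"])
out=[]
t=s["ee_pos"]
for n in("side","scene"):
    c,im=grab(n,n+"6");p=proj(c,[.5624,.0439,t[2]-.08])[0].astype(int);x0,y0=p-[40,60];print(n,x0,y0)
    out.append(cv2.resize(im[y0:y0+120,x0:x0+80],(400,600),interpolation=cv2.INTER_CUBIC))
cv2.imwrite("pics/c6.png",np.hstack(out)[:,:,::-1])
E
```

```text
[0.56040415 0.04207988 0.26677763] [-3.13720168e+00  5.14189797e-04  1.57361210e+00] [-0.2646671  -0.30705841 -1.52307475] 0.16936932336591828
side 292 138
scene 289 145
```

View pics/c6.png

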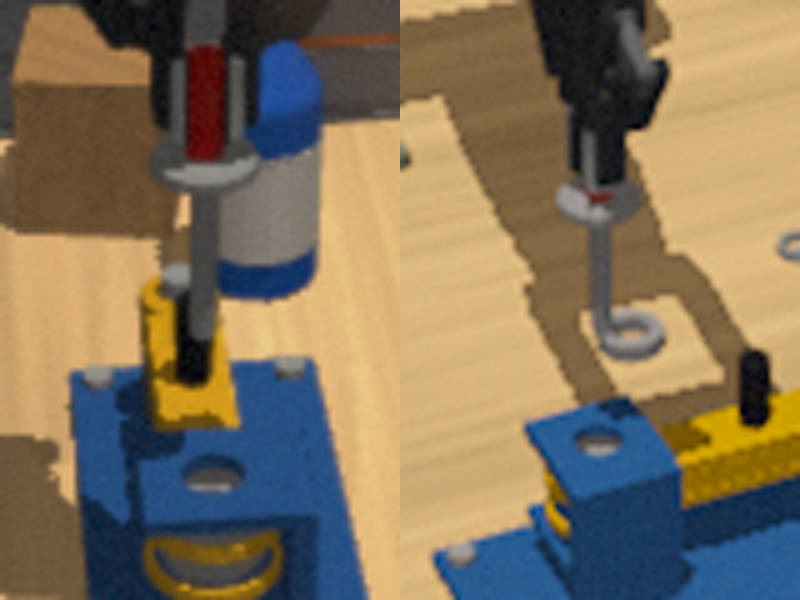

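```bash
python3 - <<'E'
from h import *
S=cam("scene");D=cam("side")
a=lambda x,y:(292+x/5,138+y/5); b=lambda x,y:(289+(x-400)/5,145+y/5)
for n,p,q in(("nose",(203,336),(602,340)),("collar",(205,161),(598,202)),("ear",(215,474),(600,442))):print(n,two(D,a(*p),S,b(*q)))
E
```

```text
nose (array([0.56324756, 0.04390564, 0.16637353]), np.float64(0.00554622302928121))
collar (array([0.56324408, 0.04255995, 0.25259866]), np.float64(0.0030934166706735543))
ear (array([0.56728847, 0.03901557, 0.09927429]), np.float64(0.001421377061559146))
```

Call:
move_arm:
  fingers: [0, 0, 0, 0, 0, 0, 0]
  offset:
    - [0.002, 0.0025, 0.015]
    - [0, 0, 0.015]
    - [0, 0, 0.015]
    - [0, 0, 0.008]
    - [0, 0, 0]
    - [0, 0, 0]
    - [0, 0, 0]
  spin: [0, 0, 0, 0, 0, 0, 0]

```text
clock: 12.05
ee_pos: [0.565, 0.0429, 0.2172]
tcp_rot: [3.14, 0.0, 1.571]
contact_force: [0.0, 0.9, -2.5]
width: 0.167
finger_force: 59.2
```

```bash
python3 - <<'E'
from h import *
s=ctrl.observe();print(s["ee_pos"],s["tcp_rot"],s["contact_force"],s["joint_vel"].round(3))
c,im=grab("wrist","w7");cs,i2=grab("side","side7");cz,i3=grab("scene","scene7")
print(ctrl.observe()["ee_pos"])
o=[cv2.resize(i2[175:265,300:370],(400,514),interpolation=cv2.INTER_CUBIC),cv2.resize(i3[180:270,295:365],(400,514),interpolation=cv2.INTER_CUBIC)]
cv2.imwrite("pics/c7.png",np.hstack(o)[:,:,::-1])
E
```

```text
[0.56496187 0.04290192 0.21715736] [3.13981589e+00 1.37658087e-04 1.57073169e+00] [ 0.01742473  0.91351254 -2.471745  ] [ 0.001 -0.004 -0.004  0.     0.001 -0.001]
[0.5648749  0.04301528 0.21723144]
```

View pics/c7.png

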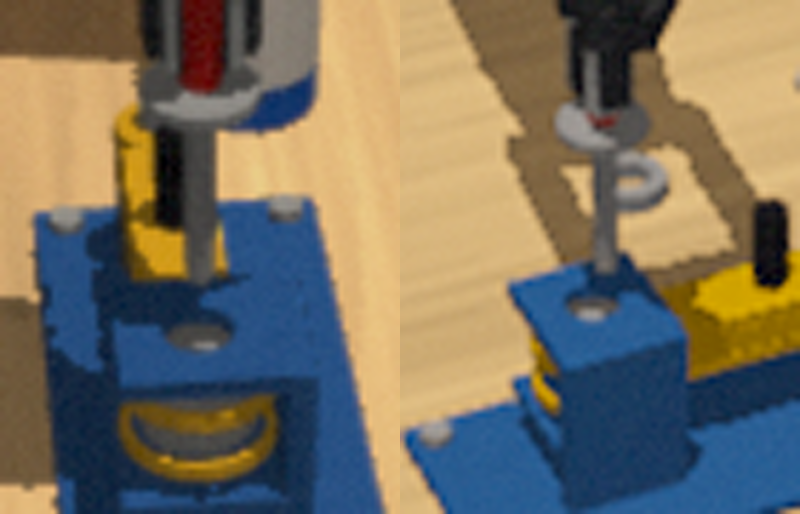

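```bash
python3 - <<'E'
from h import *
S=cam("scene");D=cam("side");k=5.713
a=lambda x,y:(300+x/k,175+y/k); b=lambda x,y:(295+(x-400)/k,180+y/k)
r={}
for n,p,q in(("nose",(201,281),(606,272)),("collar",(201,101),(601,124)),("ear",(200,336),(593,307))):r[n]=two(D,a(*p),S,b(*q));print(n,r[n])
E=r["ear"][0]+[0,0,.102-r["ear"][0][2]]
for c,f,p,h in((D,a,(201,281),(200,336)),(S,b,(606,272),(593,307))):
  for z in(.115,.12,.125):print(z,((plane(c,f(*p),z)-plane(c,f(*h),.102))*1e3).round(1))
E
```

```text
nose (array([0.56822119, 0.04507099, 0.1179688 ]), np.float64(0.0014675267485109848))
collar (array([0.56705726, 0.04369151, 0.20127749]), np.float64(0.00156984357517006))
ear (array([0.56704536, 0.03824047, 0.09764654]), np.float64(0.0004966043164127376))
0.115 [ 2.1 17.1 13. ]
0.12 [ 1.4 10.5 18. ]
0.125 [ 0.7  3.8 23. ]
0.115 [-7.  10.1 13. ]
0.12 [-0.9  7.5 18. ]
0.125 [ 5.2  4.9 23. ]
```

The last view shows the nose just above the ear hole, about 1.3 mm too far in +x against the target (−0.2, +6.8 mm from the ear axis). I'll correct that and lower slowly.

Call:
move_arm:
  fingers: [0, 0, 0, 0, 0, 0, 0, 0, 0, 0]
  offset:
    - [0, -0.0015, 0]
    - [0, 0, 0]
    - [0, 0, 0.008]
    - [0, 0, 0.008]
    - [0, 0, 0.007]
    - [0, 0, 0.006]
    - [0, 0, 0.004]
    - [0, 0, 0.002]
    - [0, 0, 0]
    - [0, 0, 0]
  spin: [0, 0, 0, 0, 0, 0, 0, 0, 0, 0]

```text
clock: 13.2
ee_pos: [0.5631, 0.043, 0.1816]
tcp_rot: [3.141, 0.0, 1.571]
contact_force: [0.3, 0.6, -1.2]
width: 0.172
finger_force: 59.2
```

Call:
move_arm:
  fingers: [0, 0, 0, 0]
  offset:
    - [0, 0, 0.002]
    - [0, 0, 0.001]
    - [0, 0, 0]
    - [0, 0, 0]
  spin: [0, 0, 0, 0]

```text
clock: 13.6
ee_pos: [0.5628, 0.043, 0.1783]
tcp_rot: [3.142, 0.0, 1.571]
contact_force: [-0.3, -0.2, -2.8]
width: 0.168
finger_force: 59.2
```

Call:
move_arm:
  fingers: [0, 0, 0, 0]
  offset:
    - [0, 0, 0.001]
    - [0, 0, 0.001]
    - [0, 0, 0.001]
    - [0, 0, 0]
  spin: [0, 0, 0, 0]

```text
clock: 14.0
ee_pos: [0.5626, 0.043, 0.175]
tcp_rot: [-3.141, -0.0, 1.571]
contact_force: [0.0, -0.5, -1.6]
width: 0.17
finger_force: 59.2
```

Call:
move_arm:
  fingers: [0, 0, 0, 0]
  offset:
    - [0, 0, 0.001]
    - [0, 0, 0.001]
    - [0, 0, 0.001]
    - [0, 0, 0]
  spin: [0, 0, 0, 0]

```text
clock: 14.4
ee_pos: [0.5626, 0.043, 0.1721]
tcp_rot: [-3.141, -0.0, 1.571]
contact_force: [0.2, 0.4, -2.5]
width: 0.175
finger_force: 59.2
```

Call:
move_arm:
  fingers: [0, 0, 0, 0, 0, 0, 0]
  offset:
    - [0, 0, 0.002]
    - [0, 0, 0.002]
    - [0, 0, 0.002]
    - [0, 0, 0.002]
    - [0, 0, 0.002]
    - [0, 0, 0.002]
    - [0, 0, 0]
  spin: [0, 0, 0, 0, 0, 0, 0]

```text
clock: 15.1
ee_pos: [0.5625, 0.043, 0.1598]
tcp_rot: [-3.141, -0.0, 1.571]
contact_force: [-0.3, 0.5, -2.1]
width: 0.168
finger_force: 59.2
```

Call:
move_arm:
  fingers: [0, 0, 0, 0, 0]
  offset:
    - [0, 0, 0.002]
    - [0, 0, 0.0015]
    - [0, 0, 0.0015]
    - [0, 0, 0.001]
    - [0, 0, 0]
  spin: [0, 0, 0, 0, 0]

```text
clock: 15.6
ee_pos: [0.5627, 0.043, 0.1541]
tcp_rot: [-3.141, -0.0, 1.571]
contact_force: [-0.2, -0.1, -1.7]
width: 0.168
finger_force: 59.2
```

Call:
move_arm:
  fingers: [0, 0, 0]
  offset:
    - [0, 0, 0.001]
    - [0, 0, 0.001]
    - [0, 0, 0]
  spin: [0, 0, 0]

```text
clock: 15.9
ee_pos: [0.563, 0.043, 0.1523]
tcp_rot: [3.141, -0.0, 1.571]
contact_force: [0.8, 0.4, -2.1]
width: 0.171
finger_force: 59.2
```

Call:
move_arm:
  fingers: [0, 0, 0]
  offset:
    - [0, 0, 0.001]
    - [0, 0, 0.001]
    - [0, 0, 0]
  spin: [0, 0, 0]

```text
clock: 16.2
ee_pos: [0.563, 0.043, 0.1503]
tcp_rot: [3.141, -0.0, 1.571]
contact_force: [1.6, -0.8, -1.2]
width: 0.17
finger_force: 59.2
```

Call:
move_arm:
  fingers: [0, 0, 0]
  offset:
    - [0, 0, 0.001]
    - [0, 0, 0.001]
    - [0, 0, 0]
  spin: [0, 0, 0]

```text
clock: 16.5
ee_pos: [0.563, 0.043, 0.1482]
tcp_rot: [3.141, -0.0, 1.571]
contact_force: [0.8, 0.0, -3.7]
width: 0.169
finger_force: 59.3
```

Call:
move_arm:
  fingers: [0, 0, 0, 0, 0, 0, 0]
  offset:
    - [0, 0, 0.0015]
    - [0, 0, 0.002]
    - [0, 0, 0.002]
    - [0, 0, 0.002]
    - [0, 0, 0.0015]
    - [0, 0, 0.001]
    - [0, 0, 0]
  spin: [0, 0, 0, 0, 0, 0, 0]

```text
clock: 17.2
ee_pos: [0.5629, 0.043, 0.1382]
tcp_rot: [3.141, -0.0, 1.571]
contact_force: [0.9, 0.7, -2.9]
width: 0.173
finger_force: 59.2
```

Call:
move_arm:
  fingers: [0, 0, 0, 0, 0, 0, 0]
  offset:
    - [0, 0, 0.0015]
    - [0, 0, 0.002]
    - [0, 0, 0.002]
    - [0, 0, 0.002]
    - [0, 0, 0.0015]
    - [0, 0, 0.001]
    - [0, 0, 0]
  spin: [0, 0, 0, 0, 0, 0, 0]

```text
clock: 17.9
ee_pos: [0.5629, 0.043, 0.1281]
tcp_rot: [3.141, -0.0, 1.571]
contact_force: [2.6, 1.1, -1.4]
width: 0.168
finger_force: 59.2
```

Call:
move_arm:
  fingers: [0, 0, 0, 0, 0, 0]
  offset:
    - [0, 0, 0.002]
    - [0, 0, 0.002]
    - [0, 0, 0.002]
    - [0, 0, 0.0015]
    - [0, 0, 0.001]
    - [0, 0, 0]
  spin: [0, 0, 0, 0, 0, 0]

```text
clock: 18.5
ee_pos: [0.5629, 0.043, 0.1197]
tcp_rot: [3.141, -0.0, 1.571]
contact_force: [3.0, 0.3, -1.6]
width: 0.168
finger_force: 59.2
```

Call:
move_arm:
  fingers: [0, 0, 0]
  offset:
    - [0, 0, 0.001]
    - [0, 0, 0.001]
    - [0, 0, 0]
  spin: [0, 0, 0]

```text
clock: 18.8
ee_pos: [0.5629, 0.043, 0.1182]
tcp_rot: [3.141, -0.0, 1.571]
contact_force: [0.5, 0.7, 1.4]
width: 0.17
finger_force: 59.9
```

Call:
move_arm:
  fingers: [0, 0, 0]
  offset:
    - [0, 0, 0.0007]
    - [0, 0, 0]
    - [0, 0, 0]
  spin: [0, 0, 0]

```text
clock: 19.1
ee_pos: [0.563, 0.0431, 0.1182]
tcp_rot: [3.141, 0.0, 1.571]
contact_force: [-0.6, -0.1, 5.8]
width: 0.17
finger_force: 60.2
```

Call:
move_arm:
  fingers: [0, 0.1, 0.2, 0.3, 0.4, 0.5, 0.5, 0.5]
  offset:
    - [0, 0, 0]
    - [0, 0, 0]
    - [0, 0, 0]
    - [0, 0, 0]
    - [0, 0, 0]
    - [0, 0, 0]
    - [0, 0, 0]
    - [0, 0, 0]
  spin: [0, 0, 0, 0, 0, 0, 0, 0]

```text
clock: 19.9
ee_pos: [0.5627, 0.043, 0.1169]
tcp_rot: [-3.141, 0.0, 1.571]
contact_force: [-0.7, 0.3, -0.3]
width: 0.495
finger_force: 0.0
```

Call:
move_arm:
  fingers: [0.5, 0.5, 0.5, 0.5, 0.5, 0.5, 0.5]
  offset:
    - [0, 0, -0.01]
    - [0, 0, -0.03]
    - [0, 0, -0.04]
    - [0, 0, -0.04]
    - [-0.04, 0, -0.02]
    - [-0.03, 0, 0]
    - [0, 0, 0]
  spin: [0, 0, 0, 0, 0, 0, 0]

```text
clock: 20.6
ee_pos: [0.5637, -0.0303, 0.2595]
tcp_rot: [3.138, 0.002, 1.567]
contact_force: [0.2, 1.3, -0.5]
width: 0.503
finger_force: 0.0
```

```bash
python3 - <<'E'
from h import *
c,im=grab("wrist","w8");s=ctrl.observe();print(s["ee_pos"],s["contact_force"])
r,g,b=[im[:,:,i].astype(int) for i in range(3)]
def big(m):
    _,l,st,ce=cv2.connectedComponentsWithStats(m.astype(np.uint8));return [(t.tolist(),e.round(1)) for t,e in zip(st[1:],ce[1:]) if t[4]>150]
print("proj grip top/collar",proj(c,[[.5625,.0435,.154],[.5625,.0435,.108],[.5626,.130,.13]]).round(1))
print("red",big((r>g+50)&(r>b+50)&(g<70)));print("grey",big((abs(r-g)<14)&(abs(g-b)<14)&(r>95)));print("black",big((r<45)&(g<45)&(b<45)))
C=[]
for n in("side","scene"):
    cc,i=grab(n,n+"8");r,g,b=[i[:,:,k].astype(int) for k in range(3)];m=(r>g+60)&(r>b+60)&(g<60)
    p=proj(cc,[.5625,.0435,.131])[0];x,y=p.astype(int);z=np.zeros(m.shape,bool);z[y-20:y+20,x-15:x+15]=m[y-20:y+20,x-15:x+15]
    C.append((cc,big(z|False) or [( [0],np.argwhere(z).mean(0)[::-1])]));print(n,p,C[-1][1])
print(two(C[0][0],C[0][1][0][1],C[1][0],C[1][1][0][1]))
E
```

```text
[ 0.56308091 -0.02843276  0.25835533] [ 0.41166855  0.64059185 -0.7906704 ]
proj grip top/collar [[318.7 117.2]
 [318.8 119.1]
 [318.3 -24.4]]
red [([306, 105, 24, 25, 491], array([317.4, 116.9])), ([491, 219, 34, 94, 2152], array([507.5, 266. ]))]
grey [([78, 25, 29, 11, 169], array([91.9, 30.3])), ([288, 87, 61, 63, 2025], array([320.7, 119. ])), ([513, 118, 14, 101, 373], array([519.7, 164.8])), ([271, 195, 16, 16, 191], array([278.2, 202.5])), ([373, 195, 16, 16, 192], array([380.5, 202.3])), ([619, 373, 14, 15, 152], array([625.4, 380.1])), ([458, 423, 24, 41, 644], array([467.1, 443.7]))]
black [([0, 0, 640, 480, 84704], array([378.8, 368.5])), ([607, 329, 33, 36, 615], array([625.4, 346.8]))]
side [332.75850658 220.20148555] [([0], array([333.49557522, 218.74336283]))]
scene [329.7209447  222.53787369] [([0], array([330.08333333, 222.91666667]))]
(array([0.56471009, 0.04420927, 0.13259231]), np.float64(0.002796349838282455))
```

```bash
python3 -c "
from station import ctrl
print(ctrl.close_job())"
```

```text
the job is handed in; nothing more can be done
None
```

The drawbar is in at its stop, the red pin is seated upright through the clevis and both bushes with its collar on the upper ear, the gripper is released and clear, and the job was handed in; no verdict came back.

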